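# Set the ball-head work support and lock its cam lever one-handed

### The arm

A 6-joint arm with a two-finger parallel gripper is mounted at the origin on a cart in front of the work surface, level with it; the furniture and walls round the work are solid. World frame = base frame: x ahead of the robot, y to its left, z up, the work surface at z = 0. Lengths are in mm, angles in rad, forces in N, time in s.
With the tool pointing down it reaches from about 275 to 1000 mm from the base axis. Payload 8.4 kg.
Tool frame: the origin (TCP) lies at the very end of the fingers, on their centre line; the grasp point (between the pads) lies 19 mm behind it; z points along the fingers, y is the line along which they close (so a half turn about z gives the same grasp; the last joint's range is limited). The gripper opens to 85 mm and grips with 20 to 120 N. Pads are 22 mm wide; open, the fingers measure 114 mm over their backs; the gripper's body (76 mm by 85 mm) begins 54 mm behind the grasp point. The pads swing forward as they close: fully open they stand 13 mm farther back than shut.
Start: joints at [-1.342, 0.353, 1.633, -0, 1.155, -0.002], TCP at [142.971, -608.43, 231.281] pointing down, gripper open.
Joint ranges: [-2.63, 2.63], [-0.92, 2.1], [0.06, 2.66], [-1.3, 4.44], [0, 2.69], [-3.02, 3.02]. Speed limits (rad/s): [2.22, 2.22, 2.79, 3.14, 3.14, 3.14].

### API

Orientations are given as [roll, pitch, yaw] about the fixed x, y, z axes, in that order (R = Rz(yaw) Ry(pitch) Rx(roll)).
In Python, from rig import sensors, grab_frame, camera_params, order gives the robot as it stands. The module is installed in compiled form; this text tells all that it offers.
- The arm moves only by the tool move_arm, never from a script. Its argument "motion" is a list of rows, each a list of 7 numbers: the turn, a rotation vector about the tool's x, y, z in a scale on which 1.0 is pi/2 rad, then the shift along the tool's x, y, z in parts of the range, where 1.0 means 0.6 m, then the finger opening in m, from 0 to 0.0854. A call has 1 to 8 rows; each row is the pose to reach, as a shift and turn from the pose commanded when the call began, along the tool's axes at that moment; what a row does not reach only later rows make up. A row lasts 1/8 s, in which the tool goes at most 62.5 mm and 10.7 degrees, less where a joint would pass 70% of its speed; a pose out of reach is approached as far as the arm can. No shift or turn number may pass 1 either way. A call with a gripper value outside its range is refused whole. The fingers move at their own pace and stop on an object; "grip_force" is the grip in N (left out, the last holds). Time passes only in rows, so rows that repeat a pose let the fingers close. It gives the time, the measured TCP pose, the force, the opening and the grip force at its end, in the units of the state.
- sensors.sense(): the state, without advancing time (a new reading comes with each control period).
- grab_frame(name): name is "side" or "top"; returns (picture, depth): 420x560x3 uint8, red, green, blue; 420x560 float32, mm along the optical axis (not along the pixel's ray), 0 where there is no reading.
- camera_params(name): a dict with "camera_matrix" (3x3 intrinsics, pixels), "world_from_camera" (4x4, takes a point from camera to world coordinates). Camera axes: x right, y down, z forward; pixel columns grow to the right and rows downward; lengths in mm; the calibration is good to about 2 mm. A picture is of the moment at which its call begins. camera_params takes no time and is no camera call.
- order.sign_off(): hands the job in; it is judged then, once.
The state is a dict: "clock": time; "qpos": joint angles; "qvel": joint speeds; "joint_efforts": joint torques, N m; "eef_pos": TCP position; "tcp_rot": TCP orientation; "contact_force": force on the tool from outside, world axes, zero at the start; "wrist_torque": the same for the moment, N m; "opening": opening from 0.0 (shut) to 1.0 (fully open); "grasp_force": force on a finger pad.
Only numpy, scipy, OpenCV 4.12 (cv2) and the standard library are available. Lean on these libraries where they do the work, as an engineer would, in place of code of your own. Each camera call takes 0.05 s, during which the arm holds its last target. There are 200 camera calls.

### The job

Set up the work support beside the grinder: take the post with the steel ball head out of the wooden block and lower it upright into the grey socket base until the base's top rim lies on the red band of the post. Hold it there - it would drop - and, without letting go, swing the red cam lever fully shut by turning the gripper about the post, so that a finger carries the lever's upright thumb tab round to its stop. Finish still gripping the post at its mark with the lever shut (do not release it: the height is checked first), and leave the other post and the things on the bench alone.

Things in the scene. Friction and masses are not known exactly. Their poses are not given: they have to be found in the camera images.
- ball_post: loose post with a steel ball on top, about 0.25 kg: round 26 mm aluminium stem, chamfered foot, 130 mm tall (stem to 110, dark cup to 123, ball to 130). Thin dark rings every 10 mm and one red band 8 mm wide, its middle 55 mm above the foot. Origin: centre of the foot; z up. Starts upright in one of the two holes of the wooden block, foot 12 mm above the bench
- mark (a point): middle of the red band, on the ball post's axis, 55 mm above its foot
- grip (a point): where to grip the ball post: on its axis, 90 mm above its foot (35 mm above the mark). At the mark, fingertips that reach 10 to 25 mm below this point clear the rim and still overlap the thumb tab's height by 13 mm or more
- vee_post: bystander: the same 26 mm stem with a dark V-shaped head instead of the ball; stands in the other hole of the block. Origin: centre of its foot
- post_block: fixed brown wooden storage block 62 x 150 x 40 mm with two holes of 28 mm, 28 mm deep, 80 mm apart along its y axis. Origin: centre of its underside. It and the socket base stand left of the bench grinder, which is 0.25 m tall: carry the tool over it
- support_base: fixed grey socket base: round foot 96 mm across, 10 mm thick, with an upright tube 36 to 41 mm across; bore 27.5 mm with a small funnel, rim 80 mm and bore floor 10 mm above the bench. With the band at the rim the post's foot is 15 mm above that floor, so an unlocked post drops. Origin: centre of its underside; the lever's upright pivot is 24 mm from the bore's axis, on its -y side
- rim (a point): centre of the bore's mouth, level with the tube's top rim (80 mm above the bench)
- cam_lever (a joint): red cam lever on the base; 0 = shut (at its stop), 0.50 rad = fully open. Turns about an upright pivot, shuts counter-clockwise seen from above, stays where it is left. Its eccentric, inside the base, bears on the post over the last part of the travel; about 5 to 10 N at the tab shuts it
- tab (a point): middle of the lever's upright thumb tab, 105 mm above the bench. The tab is a blade 16 mm long and 7 mm thick, up to 122 mm above the bench, set about radially to the bore. Its middle is 28 mm from the bore's axis when open and 33 mm when shut, some 50 degrees further counter-clockwise; its inner end is 19 to 25 mm from the axis. A finger of a gripper that holds the post carries it along
- tape_measure: bystander: yellow and black tape measure 38 x 80 x 67 mm on the bench. Origin: centre of its underside
- sanding_block: bystander: brown sanding block 62 x 111 x 35 mm on the bench. Origin: centre of its underside
- pencil: bystander: red pencil 174 mm long, lying in front of the grinder. Origin: centre of its underside

How it is judged (in metres and radians):
On the way, in this order (a step that is already met when the one before it is completed fails the run):
1. the ball-head post has been drawn out of the block in the gripper (height (world z) of ball_post above 0.05 m and contact force between the fingers and ball_post above 1 N), for 0.1 s.
2. with the lever still open, the gripper holds the post upright in the bore with the rim on the red band (horizontal distance between mark and rim below 0.003 m and angle between ball_post's own z axis and vertical below 0.06 rad and z of mark in the frame of rim between -0.004 and 0.004 m and value of joint cam_lever above 0.35 rad and contact force between the fingers and ball_post above 1 N), for 0.2 s.
At the end, for the whole second after the job is handed in: Ball-head post upright in the base (axis within 3 mm, 0.06 rad), rim on the red band (middle within 4 mm of the rim), lever within 0.06 rad of shut, its cam bearing on the post with over 3 N, gripper still closed on the post (over 2 N), all at rest (horizontal distance between mark and rim below 0.003 m and angle between ball_post's own z axis and vertical below 0.06 rad and z of mark in the frame of rim between -0.004 and 0.004 m and value of joint cam_lever below 0.06 rad and contact force between cam_lever and ball_post above 3 N and contact force between the fingers and ball_post above 2 N and linear speed of ball_post below 0.02 m/s); the arm keeps its last pose, push and grip.
It fails at once if the lever is swung shut (past half way) while the fingers do not hold the post (value of joint cam_lever below 0.25 rad and contact force between the fingers and ball_post below 0.3 N).
It fails at once if the lever is swung shut (past half way) while the post is off its mark by more than 8 mm (value of joint cam_lever below 0.25 rad and distance between mark and rim above 0.008 m).
It fails at once if the other post is disturbed (more than 20 mm) (distance of vee_post from where it was at the start of the episode above 0.02 m).
It fails at once if things lying on the bench are knocked about (more than 20 mm) (distance of any of tape_measure, sanding_block, pencil from where it was at the start of the episode above 0.02 m).
It also fails if it takes over 61 s, if anything falls off the work surface, if the arm or the gripper's body presses on something with over 40 N, if the wrist force passes 120 N, or if a joint passes its speed limit or range.

## Working session

There is one attempt and no reset: what is moved stays moved. The work goes in short steps, Python scripts to look and compute and a tool call to move; the robot and the scene stay as the last step left them, time stands still between calls to the robot, and variables do not carry over. Pictures are saved under pics/ and viewed, at most 10 in all, crops included, and the job is handed in when it is done.

Besides the shell and the picture viewer there is one more tool, called after "Request:" in YAML: its name, and indented under it one key for each argument. move_arm: Moves the arm, as the interface text tells. Its arguments: {"type":"object","properties":{"motion":{"type":"array","items":{"type":"array","items":{"type":"number"}}},"grip_force":{"type":"number"}},"required":["motion"]}

```bash
mkdir -p pics; python3 - <<'E'
from rig import sensors, grab_frame, camera_params
import cv2,numpy as np
for n in ("side","top"):
    p,d=grab_frame(n); cv2.imwrite(f"pics/{n}0.png",p[...,::-1]); np.savez(f"{n}0.npz",p=p,d=d)
    c=camera_params(n); print(n,np.round(c["camera_matrix"],1).tolist(),np.round(c["world_from_camera"],3).tolist())
print(sensors.sense())
E
```

```text
side [[440.5, 0.0, 276.2], [0.0, 440.5, 215.8], [0.0, 0.0, 1.0]] [[-0.95, 0.27, -0.155, 630.042], [0.312, 0.819, -0.481, 693.482], [-0.003, -0.505, -0.863, 876.488], [0.0, 0.0, 0.0, 1.0]]
top [[510.4, 0.0, 276.6], [0.0, 510.4, 201.2], [0.0, 0.0, 1.0]] [[0.024, -0.991, 0.129, 328.626], [-0.999, -0.026, -0.018, 273.877], [0.022, -0.129, -0.991, 1315.503], [0.0, 0.0, 0.0, 1.0]]
{'clock': 0.1, 'qpos': array([-1.34240433e+00,  3.53635805e-01,  1.63406157e+00, -1.36420031e-07,
        1.15520274e+00, -2.40652627e-03]), 'qvel': array([-0.00131309,  0.00060013, -0.00222351,  0.00134527,  0.00142569,
        0.00064559]), 'joint_efforts': array([ 3.02921871e-04, -6.06357765e+01, -3.42819107e+01,  1.60075558e-05,
        3.94677627e-03,  1.70251968e-05]), 'eef_pos': array([ 142.86977837, -608.00664558,  230.60043733]), 'tcp_rot': array([-3.14028520e+00, -3.02168079e-06,  2.30798576e-01]), 'contact_force': array([ 0.46214593,  0.14287931, -0.33370933]), 'wrist_torque': array([-0.00811315,  0.06952031,  0.02226782]), 'grasp_force': 0.0, 'opening': 1.0031763716095154}
```

View pics/side0.png

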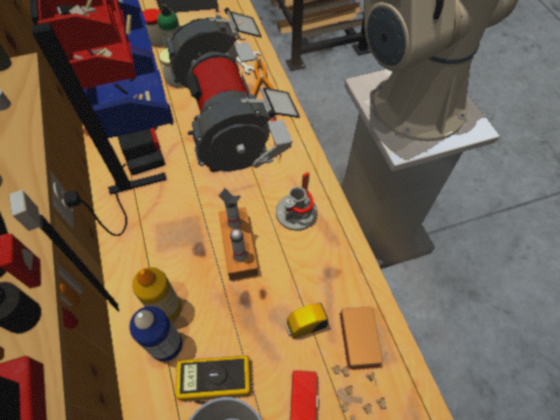

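View pics/top0.png

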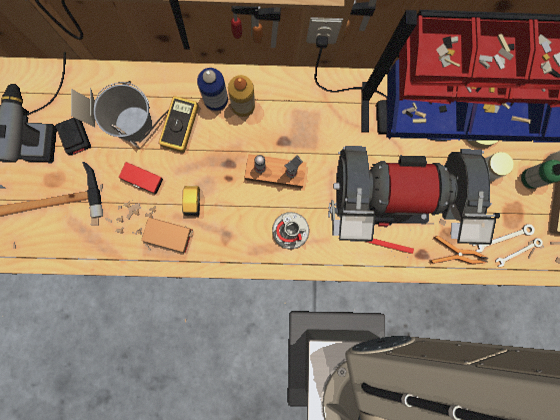

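The side view shows the ball post near (238,240), the vee post near (230,205), and the base near (297,208) with its lever tab at (305,182). The top view shows the ball at (260,161), the vee at (293,165) and the base at (291,230). I'll zoom in on both for detail.

```bash
python3 - <<'E'
import cv2,numpy as np
s=np.load("side0.npz")["p"];t=np.load("top0.npz")["p"]
a=cv2.resize(s[170:290,205:335],None,fx=3,fy=5 and 3,interpolation=cv2.INTER_CUBIC)
b=cv2.resize(t[140:260,235:365],None,fx=3,fy=3,interpolation=cv2.INTER_CUBIC)
cv2.imwrite("pics/z0.png",np.hstack([a,b])[...,::-1])
E
```

```text
(no output)
```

View pics/z0.png

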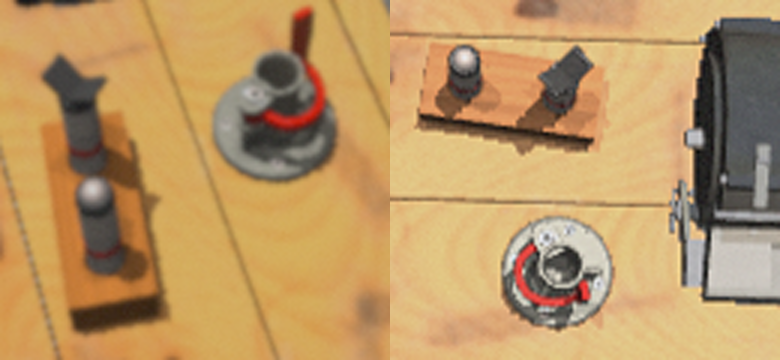

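Side crop: the ball is at about full-frame (237,233), the rim ellipse at (298,193), and the tab top at (306,174). Top crop: ball (259,158), rim (292,228), tab (300,237). Next I'll measure with depth and check it against the known heights.

```bash
cat > h.py <<'E'
import numpy as np,cv2
from rig import camera_params
def cloud(n,d):
    c=camera_params(n);K=c["camera_matrix"];T=c["world_from_camera"]
    v,u=np.mgrid[0:d.shape[0],0:d.shape[1]]
    P=np.stack([(u-K[0,2])/K[0,0]*d,(v-K[1,2])/K[1,1]*d,d],-1)
    return P@T[:3,:3].T+T[:3,3]
def ray(n,u,v):
    c=camera_params(n);K=c["camera_matrix"];T=c["world_from_camera"]
    return T[:3,3],T[:3,:3]@np.array([(u-K[0,2])/K[0,0],(v-K[1,2])/K[1,1],1])
def onplane(n,u,v,z):
    o,r=ray(n,u,v);return o+r*(z-o[2])/r[2]
def tri(us,vs,ut,vt):
    o1,r1=ray("side",us,vs);o2,r2=ray("top",ut,vt)
    a=np.linalg.lstsq(np.stack([r1,-r2],1),o2-o1,rcond=None)[0]
    p,q=o1+a[0]*r1,o2+a[1]*r2;return (p+q)/2,np.linalg.norm(p-q)
def proj(n,p):
    c=camera_params(n);K=c["camera_matrix"];T=c["world_from_camera"]
    q=K@(T[:3,:3].T@(np.asarray(p,float)-T[:3,3]));return q[:2]/q[2]
E
python3 - <<'E'
from h import *
np.set_printoptions(precision=1,suppress=True)
print("ball",tri(237,233,259.3,158.3)); print("rim",tri(298.3,193.3,291.7,228.3)); print("tabtop",tri(306,174,300,236.7))
for n,(bu,bv),(ru,rv) in (("side",(237,233),(298,193)),("top",(259,158),(292,228))):
    f=np.load(n+"0.npz");W=cloud(n,f["d"]);p=f["p"].astype(int)
    w=W[bv-30:bv+30,bu-25:bu+25].reshape(-1,3)
    m=(w[:,2]>115); print(n,"post top pts",m.sum(),w[m].mean(0),w[m].max(0),w[m].min(0))
    sl=(slice(rv-35,rv+45),slice(ru-30,ru+30)); w=W[sl].reshape(-1,3);c=p[sl].reshape(-1,3)
    red=(c[:,0]>110)&(c[:,1]<70)&(c[:,2]<70)
    t=red&(w[:,2]>95);print("tab",t.sum(),w[t].mean(0) if t.any() else 0,w[t].max(0) if t.any() else 0)
    r=(~red)&(abs(w[:,2]-80)<5)
    q=w[r][:,:2];A=np.c_[2*q,np.ones(len(q))];s=np.linalg.lstsq(A,(q**2).sum(1),rcond=None)[0]
    print("rim n",r.sum(),s[:2],"r",np.sqrt(s[2]+s[:2]@s[:2]),"mean",w[r].mean(0))
    # base foot: nonwood grey pixels at z 5..15
    g=(abs(w[:,2]-10)<4)&(c.max(1)-c.min(1)<40)
    (x,y),rr=cv2.minEnclosingCircle(w[g][:,:2].astype(np.float32));print("foot",x,y,rr,g.sum())
f=np.load("top0.npz");W=cloud("top",f["d"])
w=W[145:195,238:312].reshape(-1,3);b=w[abs(w[:,2]-40)<4];print("block",cv2.minAreaRect(b[:,:2].astype(np.float32)),len(b))
E
```

```text
ball (array([581. , 295.7, 141.7]), np.float64(2.1420844147704856))
rim (array([424.5, 212.9,  83.3]), np.float64(0.7469215279236573))
tabtop (array([402.5, 194.9, 120.6]), np.float64(0.8246931246168063))
side post top pts 264 [582.  296.4 166.1] [630.  693.5 876.5] [560.2 215.6 115.3]
tab 13 [405.2 197.3 121.5] [410.7 199.6 125. ]
rim n 217 [430. 214.] r 21.12083631043023 mean [432.7 214.1  79.6]
foot 427.46173095703125 213.31849670410156 46.8859977722168 551
top post top pts 125 [534.3 291.7 342.7] [ 592.4  307.9 1315.5] [328.6 273.9 115.1]
tab 14 [402.8 197.2 121.8] [408.5 200.  124.7]
rim n 131 [429.5 216.2] r 18.998375794897438 mean [432.5 216.9  78.6]
foot 424.7815246582031 213.19000244140625 47.30003356933594 547
block ((575.42919921875, 256.0599670410156), (150.03173828125, 63.29279327392578), 83.19865417480469) 953
```

```bash
cat >> h.py <<'E'
from scipy.spatial.transform import Rotation as Ro
def go(x,y,z,yaw):
    from rig import sensors
    s=sensors.sense();R=Ro.from_euler("xyz",s["tcp_rot"]);T=Ro.from_euler("xyz",[np.pi,0,np.radians(yaw)])
    sh=R.inv().apply(np.array([x,y,z])-s["eef_pos"])/1000
    print("turn",np.round((R.inv()*T).as_rotvec(),4),"shift",np.round(sh,4),"pos",np.round(s["eef_pos"],1),"F",np.round(s["contact_force"],1),"g",round(s["grasp_force"],1),"op",round(s["opening"],3),"t",round(s["clock"],2))
E
python3 -c "
from h import *
go(143,-608,420,13.2);go(330,-220,420,45);go(580.5,295.8,300,78)"
```

```text
turn [-0.0013 -0.      0.0004] shift [ 1.000e-04 -2.000e-04 -1.894e-01] pos [ 142.9 -608.   230.6] F [ 0.5  0.1 -0.3] g 0.0 op 1.003 t 0.1
turn [-1.300e-03 -4.000e-04 -5.546e-01] shift [ 0.2709 -0.3352 -0.189 ] pos [ 142.9 -608.   230.6] F [ 0.5  0.1 -0.3] g 0.0 op 1.003 t 0.1
turn [-1.2000e-03 -7.0000e-04 -1.1306e+00] shift [ 0.6328 -0.7798 -0.0684] pos [ 142.9 -608.   230.6] F [ 0.5  0.1 -0.3] g 0.0 op 1.003 t 0.1
```

Units first: shifts go in shares of 0.6 m and turns go in shares of pi/2 rad. So -0.24 m is -0.4, 0.2 m is 0.3333, -0.55 rad is -0.3501.

Request:
move_arm:
  motion:
    - [0,0,0,0,0,-0.1,0.085]
    - [0,0,0,0,0,-0.2,0.085]
    - [0,0,0,0,0,-0.3167,0.085]
    - [0,0,-0.0955,0.0667,-0.075,-0.3167,0.085]
    - [0,0,-0.191,0.1333,-0.15,-0.3167,0.085]
    - [0,0,-0.2865,0.2,-0.2333,-0.3167,0.085]
    - [0,0,-0.3501,0.2667,-0.3167,-0.3167,0.085]
    - [0,0,-0.3501,0.3333,-0.4,-0.3167,0.085]

```text
clock: 1.1
eef_pos: [281.1, -331.2, 421.0]
tcp_rot: [-3.142, -0.0, 0.782]
contact_force: [0.6, -0.1, 0.7]
opening: 0.996
grasp_force: 0.0
```

```bash
python3 -c "
from h import *
go(580.5,295.8,420,78)"
```

```text
turn [ 0.000e+00 -3.000e-04 -5.797e-01] shift [ 0.6542 -0.2341  0.0012] pos [ 281.1 -331.2  421. ] F [ 0.6 -0.1  0.7] g 0.0 op 0.996 t 1.1
```

To row units: 0.44 m is 0.7333, 0.385 m is 0.6417, -0.58 rad is -0.3692.

Request:
move_arm:
  motion:
    - [0,0,-0.0637,0.0917,-0.0333,0,0.085]
    - [0,0,-0.1273,0.1833,-0.0667,0,0.085]
    - [0,0,-0.191,0.275,-0.1,0,0.085]
    - [0,0,-0.2546,0.3667,-0.1333,0,0.085]
    - [0,0,-0.3183,0.4583,-0.1667,0,0.085]
    - [0,0,-0.3692,0.55,-0.2,0,0.085]
    - [0,0,-0.3692,0.6417,-0.2333,0,0.085]
    - [0,0,-0.3692,0.7333,-0.2667,0,0.085]

```text
clock: 2.1
eef_pos: [481.1, 92.1, 421.1]
tcp_rot: [3.142, 0.0, 1.361]
contact_force: [0.6, -1.0, 0.3]
opening: 0.994
grasp_force: 0.0
```

```bash
python3 -c "
from h import *
go(580.5,295.8,250,78)"
```

```text
turn [ 0.0001  0.0003 -0.0001] shift [0.2199 0.0549 0.1711] pos [481.1  92.1 421.1] F [ 0.6 -1.   0.3] g 0.0 op 0.994 t 2.1
```

Request:
move_arm:
  motion:
    - [0,0,0,0.0917,0.025,0,0.085]
    - [0,0,0,0.1833,0.05,0.0167,0.085]
    - [0,0,0,0.275,0.07,0.05,0.085]
    - [0,0,0,0.3417,0.085,0.1167,0.085]
    - [0,0,0,0.3667,0.0917,0.2,0.085]
    - [0,0,0,0.3667,0.0917,0.2833,0.085]
    - [0,0,0,0.3667,0.0917,0.2833,0.085]

```text
clock: 2.98
eef_pos: [577.8, 292.8, 246.9]
tcp_rot: [-3.135, 0.006, 1.361]
contact_force: [0.4, -0.3, -0.5]
opening: 0.996
grasp_force: 0.0
```

```bash
python3 - <<'E'
from h import *
from rig import grab_frame
go(580.5,295.8,85,78)
p,d=grab_frame("side");cv2.imwrite("pics/s1.png",cv2.resize(p[120:300,140:380],None,fx=3,fy=3)[...,::-1])
E
```

```text
turn [-0.0068  0.0055 -0.0003] shift [0.0044 0.0031 0.1619] pos [577.8 292.8 246.9] F [ 0.4 -0.3 -0.5] g 0.0 op 0.996 t 2.98
```

View pics/s1.png

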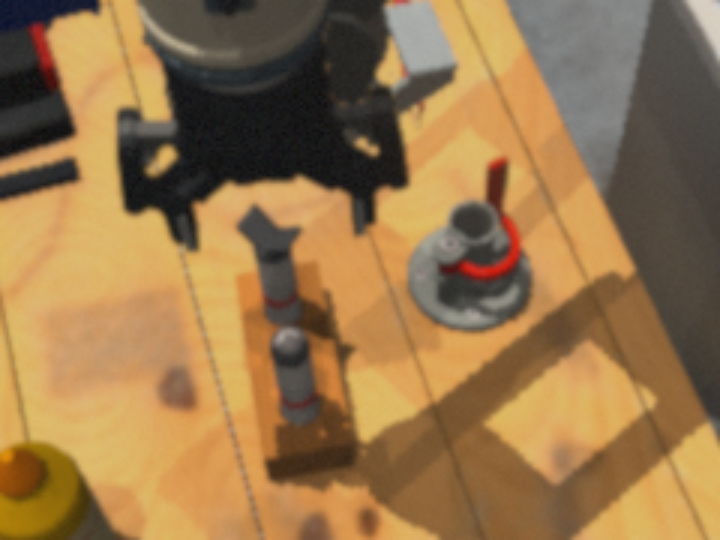

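The fingers straddle the ball post: tips at crop (190,240) and (365,225), with the ball at (290,345) lower and nearer the camera. I'll go down partway and correct.

To row units: 0.06 m is 0.1, 0.03 m is 0.05.

Request:
move_arm:
  motion:
    - [0,0,0,0,0,0.05,0.085]
    - [0,0,0,0,0,0.1,0.085]
    - [0,0,0,0,0,0.1,0.085]
    - [0,0,0,0,0,0.1,0.085]

```text
clock: 3.52
eef_pos: [581.8, 294.4, 194.2]
tcp_rot: [3.139, -0.002, 1.361]
contact_force: [0.1, -0.5, 0.0]
opening: 0.997
grasp_force: 0.0
```

```bash
python3 -c "
from h import *
go(580.5,295.8,84,78)"
```

```text
turn [ 0.0028 -0.0022 -0.0008] shift [ 0.0009 -0.0019  0.1102] pos [581.8 294.4 194.2] F [ 0.1 -0.5  0. ] g 0.0 op 0.997 t 3.52
```

To row units: 0.106 m is 0.1767, 0.1 m is 0.1667.

Request:
move_arm:
  motion:
    - [0,0,0,0.0017,-0.0017,0.05,0.085]
    - [0,0,0,0.0017,-0.0017,0.1,0.085]
    - [0,0,0,0.0017,-0.0017,0.1333,0.085]
    - [0,0,0,0.0017,-0.0017,0.1667,0.085]
    - [0,0,0,0.0017,-0.0017,0.1767,0.085]
    - [0,0,0,0.0017,-0.0017,0.1767,0.085]
    - [0,0,0,0.0017,-0.0017,0.1767,0.085]
    - [0,0,0,0.0017,-0.0017,0.1767,0.085]

```text
clock: 4.53
eef_pos: [580.1, 295.3, 86.1]
tcp_rot: [3.141, -0.001, 1.361]
contact_force: [0.2, -0.1, 0.4]
opening: 0.994
grasp_force: 0.0
```

```bash
python3 -c "
from h import *
go(580.5,295.8,84,78)"
```

```text
turn [ 0.001  -0.0008 -0.0006] shift [0.0006 0.0003 0.0021] pos [580.1 295.3  86.1] F [ 0.2 -0.1  0.4] g 0.0 op 0.994 t 4.53
```

Well centred. I'll close in steps at TCP z of about 84.

Request:
move_arm:
  motion:
    - [0,0,0,0,0,0.0033,0.05]
    - [0,0,0,0,0,0.0033,0.035]
    - [0,0,0,0,0,0.0033,0.028]
    - [0,0,0,0,0,0.0033,0.024]
    - [0,0,0,0,0,0.0033,0.02]
    - [0,0,0,0,0,0.0033,0.015]
    - [0,0,0,0,0,0.0033,0.015]
    - [0,0,0,0,0,0.0033,0.015]
  grip_force: 50

```text
clock: 5.52
eef_pos: [579.9, 295.1, 83.4]
tcp_rot: [3.141, -0.0, 1.361]
contact_force: [2.6, -0.8, 1.9]
opening: 0.293
grasp_force: 48.7
```

```bash
python3 -c "
from h import *
go(580.5,295.8,180,78)"
```

```text
turn [ 0.0005 -0.0003 -0.0005] shift [ 0.0009  0.0005 -0.0966] pos [579.9 295.1  83.4] F [ 2.6 -0.8  1.9] g 48.7 op 0.293 t 5.53
```

To row units: -0.16 m is -0.2667, -0.15 m is -0.25.

Request:
move_arm:
  motion:
    - [0,0,0,0,0,-0.0167,0.015]
    - [0,0,0,0,0,-0.05,0.015]
    - [0,0,0,0,0,-0.1,0.015]
    - [0,0,0,0,0,-0.15,0.015]
    - [0,0,0,0,0,-0.2,0.015]
    - [0,0,0,0,0,-0.25,0.015]
    - [0,0,0,0,0,-0.2667,0.015]
    - [0,0,0,0,0,-0.2667,0.015]

```text
clock: 6.52
eef_pos: [579.3, 295.0, 243.8]
tcp_rot: [3.141, -0.0, 1.361]
contact_force: [-0.0, -0.3, -3.7]
opening: 0.291
grasp_force: 49.7
```

```bash
python3 -c "
from h import *
go(425.5,213.1,215,78)"
```

```text
turn [ 0.0001 -0.0004 -0.0006] shift [-0.1122 -0.1334  0.0288] pos [579.3 295.  243.8] F [-0.  -0.3 -3.7] g 49.7 op 0.291 t 6.53
```

To row units: -0.133 m is -0.2217, -0.125 m is -0.2083.

Request:
move_arm:
  motion:
    - [0,0,0,-0.0333,-0.04,0,0.015]
    - [0,0,0,-0.0833,-0.1,0,0.015]
    - [0,0,0,-0.1333,-0.1583,0,0.015]
    - [0,0,0,-0.175,-0.2083,0.0167,0.015]
    - [0,0,0,-0.1867,-0.2217,0.0483,0.015]
    - [0,0,0,-0.1867,-0.2217,0.0483,0.015]
    - [0,0,0,-0.1867,-0.2217,0.0483,0.015]
    - [0,0,0,-0.1867,-0.2217,0.0483,0.015]

```text
clock: 7.52
eef_pos: [427.1, 213.7, 214.7]
tcp_rot: [3.141, -0.001, 1.361]
contact_force: [-0.1, -0.4, -3.7]
opening: 0.293
grasp_force: 49.8
```

```bash
python3 - <<'E'
from h import *
from rig import grab_frame
go(425.5,213.1,160,78)
out=[]
for n,(u,v) in (("side",(298,193)),("top",(292,228))):
    p,d=grab_frame(n);np.savez(n+"1.npz",p=p,d=d)
    out.append(cv2.resize(p[v-65:v+65,u-65:u+65],None,fx=3,fy=3,interpolation=cv2.INTER_CUBIC))
cv2.imwrite("pics/z2.png",np.hstack(out)[...,::-1])
E
```

```text
turn [ 0.0005 -0.0005 -0.0006] shift [-0.001  -0.0014  0.0547] pos [427.1 213.7 214.7] F [-0.1 -0.4 -3.7] g 49.8 op 0.293 t 7.53
```

View pics/z2.png

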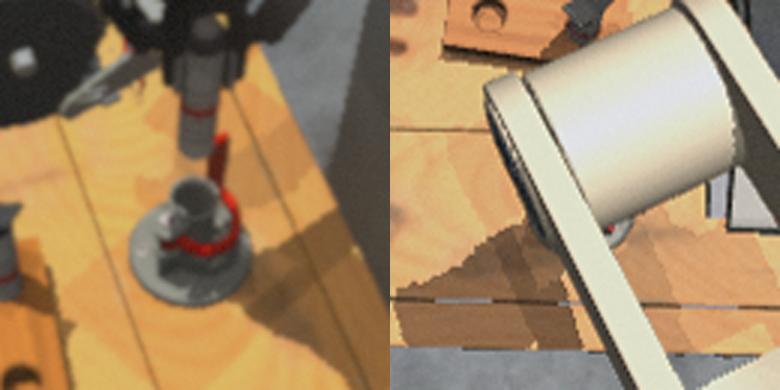

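The side crop shows the post hanging upright right above the bore: foot at crop (196,155), rim centre at crop (195,193). The arm blocks the top view. I'll compare post and base in the same camera so the calibration bias cancels.

```bash
python3 - <<'E'
from h import *
from scipy.optimize import least_squares
np.set_printoptions(precision=1,suppress=True)
def fit(q,r): return least_squares(lambda c:np.hypot(*(q-c).T)-r,q.mean(0)+[5,-5] if 0 else q.mean(0),loss="soft_l1").x
f=np.load("side1.npz");W=cloud("side",f["d"])
def sel(W,c,R,z0,z1):
    return W[(np.hypot(W[...,0]-c[0],W[...,1]-c[1])<R)&(W[...,2]>z0)&(W[...,2]<z1)]
for z0,z1 in ((148,170),(170,190)):
    q=sel(W,(427,214),18,z0,z1);print("held stem",len(q),fit(q[:,:2],13),q.mean(0))
f0=np.load("side0.npz");W0=cloud("side",f0["d"])
q=sel(W0,(580.5,296),18,60,110);print("stem in block",len(q),fit(q[:,:2],13))
for n in("side","top"):
    g=np.load(n+"0.npz");V=cloud(n,g["d"]);P=g["p"].astype(int)
    m=(np.hypot(V[...,0]-425.5,V[...,1]-213)<24)&(abs(V[...,2]-80)<2.5)&(P[...,0]-P[...,1]<40)
    q=V[m];print(n,"rim ring",len(q),fit(q[:,:2],16),q.mean(0))
    m=(np.hypot(V[...,0]-425.5,V[...,1]-213)<54)&(abs(V[...,2]-10)<4)&(P.max(-1)-P.min(-1)<50)
    h=cv2.convexHull(V[m][:,:2].astype(np.float32))[:,0];print("foot hull",len(h),fit(h,47.5))
print("proj robot foot",proj("side",(427.1,213.7,143.3)),proj("side",(427.1,213.7,190)))
P=f["p"].astype(int); 
for v in (150,160,170): print(v,P[v,285:312].sum(-1)//3)
print("rim by pixel",onplane("side",298.3,193.3,80),onplane("top",291.7,228.3,80))
E
```

```text
held stem 74 [427.7 212. ] [432.5 220.8 159.8]
held stem 82 [427.6 211.9] [431.3 221.7 179.9]
stem in block 144 [581.3 293.1]
side rim ring 88 [426.7 211.5] [428.  210.5  80.4]
foot hull 30 [426.5 212.4]
top rim ring 53 [425.3 213.6] [429.2 215.4  79.6]
foot hull 32 [425.  213.2]
proj robot foot [298.6 177.7] [299.6 163.8]
150 [91 81 49 34 34 45 53 61 58 51 65 71 72 76 72 70 73 75 73 72 70 64 52 44
 50 57 56]
160 [163 158 154 153 153 148 137 117  82  62  73  76  77  78  76  77  78  77
  75  74  84 110 142 149 147 131 128]
170 [149 151 152 153 153 149 138 109  82  76  77  80  78  83  78  79  79  74
  74  89 118 143 148 149 149 151 149]
rim by pixel [424.  210.7  80. ] [424.5 213.   80. ]
```

Corrected for the camera bias, the bore axis is at about (425.5, 213.5) in robot coordinates. I'll turn clockwise to yaw 60° for clearance from the tab while going down to just above the rim.

```bash
python3 -c "
from h import *
go(425.5,213.5,165,60)"
```

```text
turn [ 0.0004 -0.0004  0.3136] shift [-0.0004 -0.0013  0.0496] pos [426.8 213.6 214.6] F [ 0.7 -0.2 -2.7] g 49.8 op 0.29 t 7.62
```

To row units: 0.05 m is 0.0833, -0.0004 m is -0.0007, 0.31 rad is 0.1974.

Request:
move_arm:
  motion:
    - [0,0,0.0637,-0.0007,-0.002,0.0167,0.015]
    - [0,0,0.1273,-0.0007,-0.002,0.0417,0.015]
    - [0,0,0.1974,-0.0007,-0.002,0.0667,0.015]
    - [0,0,0.1974,-0.0007,-0.002,0.0833,0.015]
    - [0,0,0.1974,-0.0007,-0.002,0.0833,0.015]
    - [0,0,0.1974,-0.0007,-0.002,0.0833,0.015]
    - [0,0,0.1974,-0.0007,-0.002,0.0833,0.015]
    - [0,0,0.1974,-0.0007,-0.002,0.0833,0.015]

```text
clock: 8.62
eef_pos: [425.1, 213.2, 164.7]
tcp_rot: [3.141, -0.001, 1.051]
contact_force: [0.5, 0.2, -3.4]
opening: 0.292
grasp_force: 49.8
```

```bash
python3 -c "
from h import *
go(425.5,213.5,150,60)"
```

```text
turn [ 0.0004 -0.0006  0.0039] shift [0.0004 0.0002 0.0147] pos [425.1 213.2 164.7] F [ 0.5  0.2 -3.4] g 49.8 op 0.292 t 8.62
```

To row units: 0.018 m is 0.03, 0.0002 m is 0.0003.

Request:
move_arm:
  motion:
    - [0,0,0,0.0005,0.0003,0.0083,0.015]
    - [0,0,0,0.0005,0.0003,0.0167,0.015]
    - [0,0,0,0.0005,0.0003,0.0217,0.015]
    - [0,0,0,0.0005,0.0003,0.0267,0.015]
    - [0,0,0,0.0005,0.0003,0.03,0.015]
    - [0,0,0,0.0005,0.0003,0.03,0.015]

```text
clock: 9.38
eef_pos: [425.2, 213.2, 146.1]
tcp_rot: [-3.141, 0.0, 1.051]
contact_force: [0.0, 0.9, -2.8]
opening: 0.285
grasp_force: 49.8
```

```bash
python3 -c "
from h import *
go(425.5,213.5,96.4,60)"
```

```text
turn [-0.0002  0.0002  0.0037] shift [0.0004 0.0001 0.0497] pos [425.2 213.2 146.1] F [ 0.   0.9 -2.8] g 49.8 op 0.285 t 9.38
```

The foot is past the rim without contact. I'll keep lowering slowly.

To row units: 0.024 m is 0.04, 0.019 m is 0.0317.

Request:
move_arm:
  motion:
    - [0,0,0,0,0,0.0067,0.015]
    - [0,0,0,0,0,0.015,0.015]
    - [0,0,0,0,0,0.0233,0.015]
    - [0,0,0,0,0,0.0317,0.015]
    - [0,0,0,0,0,0.04,0.015]
    - [0,0,0,0,0,0.04,0.015]
    - [0,0,0,0,0,0.04,0.015]

```text
clock: 10.25
eef_pos: [425.3, 213.3, 122.3]
tcp_rot: [3.142, -0.0, 1.051]
contact_force: [0.5, 0.2, -3.1]
opening: 0.292
grasp_force: 49.8
```

```bash
python3 - <<'E'
from h import *
from rig import grab_frame
go(425.5,213.5,96.4,60)
p,d=grab_frame("side");cv2.imwrite("pics/s3.png",cv2.resize(p[120:250,230:370],None,fx=4,fy=4,interpolation=cv2.INTER_CUBIC)[...,::-1])
E
```

```text
turn [ 0.0001 -0.0001  0.0036] shift [0.0002 0.     0.0259] pos [425.3 213.3 122.3] F [ 0.5  0.2 -3.1] g 49.8 op 0.292 t 10.25
```

View pics/s3.png

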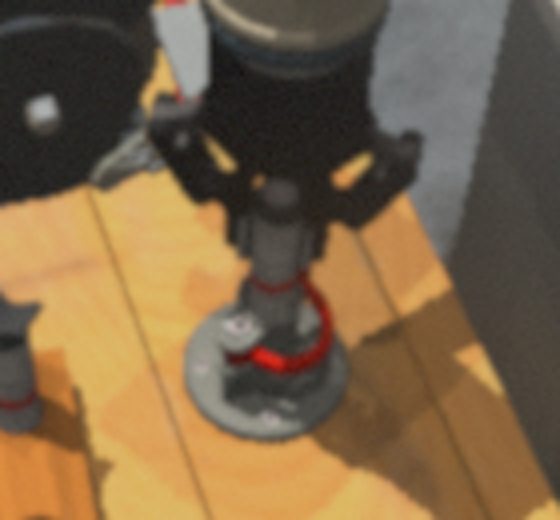

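The post is in the bore with its band at crop (277,287), still above the rim, and the tab is hidden behind the right finger. I'll lower it to the mark.

To row units: 0.012 m is 0.02, 0.008 m is 0.0133.

Request:
move_arm:
  motion:
    - [0,0,0,0,0,0.0067,0.015]
    - [0,0,0,0,0,0.0133,0.015]
    - [0,0,0,0,0,0.02,0.015]

```text
clock: 10.68
eef_pos: [425.3, 213.3, 110.0]
tcp_rot: [3.142, -0.0, 1.051]
contact_force: [-0.1, 1.1, -2.5]
opening: 0.293
grasp_force: 49.8
```

To row units: 0.014 m is 0.0233, 0.012 m is 0.02.

Request:
move_arm:
  motion:
    - [0,0,0,0,0,0.0067,0.015]
    - [0,0,0,0,0,0.0133,0.015]
    - [0,0,0,0,0,0.02,0.015]
    - [0,0,0,0,0,0.0233,0.015]
    - [0,0,0,0,0,0.0233,0.015]
    - [0,0,0,0,0,0.0233,0.015]

```text
clock: 11.42
eef_pos: [425.2, 213.2, 96.3]
tcp_rot: [-3.142, 0.0, 1.051]
contact_force: [0.7, -1.2, -3.5]
opening: 0.292
grasp_force: 49.8
```

```bash
python3 - <<'E'
from h import *
from rig import grab_frame
go(425.5,213.5,96.4,60)
p,d=grab_frame("side");np.savez("side3.npz",p=p,d=d);cv2.imwrite("pics/s4.png",cv2.resize(p[150:240,260:350],None,fx=6,fy=6,interpolation=cv2.INTER_CUBIC)[...,::-1])
print(proj("side",(425.5,213.5,80)))
E
```

```text
turn [-0.      0.0002  0.0036] shift [ 0.0004  0.0001 -0.0001] pos [425.2 213.2  96.3] F [ 0.7 -1.2 -3.5] g 49.8 op 0.292 t 11.43
[298.06969043 194.51435265]
```

View pics/s4.png

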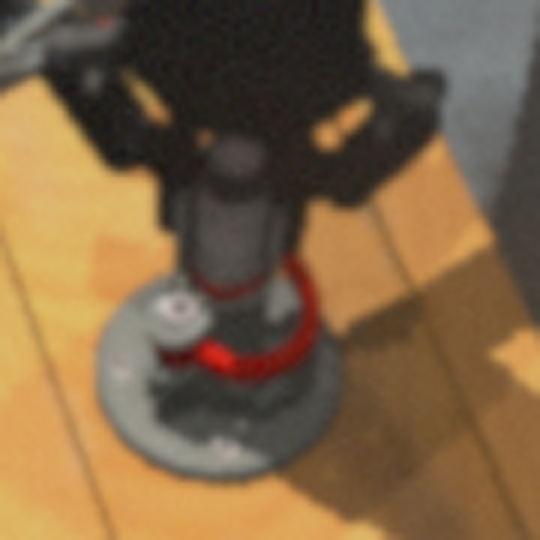

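The post is on its mark: the rim cuts the red band at crop (230,292), and no load shows. I'll hold briefly, then sweep counter-clockwise (negative about tool z).

To row units: -0.4 rad is -0.2546.

Request:
move_arm:
  motion:
    - [0,0,0,0,0,0,0.015]
    - [0,0,0,0,0,0,0.015]
    - [0,0,0,0,0,0,0.015]
    - [0,0,-0.0509,0,0,0,0.015]
    - [0,0,-0.1019,0,0,0,0.015]
    - [0,0,-0.1528,0,0,0,0.015]
    - [0,0,-0.2037,0,0,0,0.015]
    - [0,0,-0.2546,0,0,0,0.015]
  grip_force: 60

```text
clock: 12.48
eef_pos: [425.5, 213.2, 96.4]
tcp_rot: [3.141, -0.0, 1.454]
contact_force: [0.9, -3.4, -3.0]
opening: 0.289
grasp_force: 58.8
```

```bash
python3 -c "
from h import *
go(425.5,213.5,96.4,140)
from rig import sensors;s=sensors.sense();print(s['wrist_torque'],s['tcp_rot'],s['qpos'])"
```

```text
turn [ 4.000e-04  2.000e-04 -9.899e-01] shift [ 0.0003 -0.      0.    ] pos [425.5 213.2  96.4] F [ 0.9 -3.4 -3. ] g 58.8 op 0.289 t 12.47
[-0.58964949 -0.25720568  0.01478495] [ 3.14115918e+00 -2.89854526e-05  1.45355438e+00] [ 4.61543528e-01  3.11022460e-01  2.06103467e+00 -3.06022884e-04
  7.69156818e-01  5.79005318e-01]
```

To row units: -0.48 rad is -0.3056.

Request:
move_arm:
  motion:
    - [0,0,-0.0382,0,0,0,0.015]
    - [0,0,-0.0764,0,0,0,0.015]
    - [0,0,-0.1146,0,0,0,0.015]
    - [0,0,-0.1528,0,0,0,0.015]
    - [0,0,-0.191,0,0,0,0.015]
    - [0,0,-0.2292,0,0,0,0.015]
    - [0,0,-0.2674,0,0,0,0.015]
    - [0,0,-0.3056,0,0,0,0.015]

```text
clock: 13.48
eef_pos: [425.2, 213.0, 96.3]
tcp_rot: [-3.141, 0.0, 1.933]
contact_force: [-0.3, -3.2, -2.9]
opening: 0.29
grasp_force: 59.2
```

```bash
python3 -c "
from h import *
go(425.5,213.5,96.4,140)
from rig import sensors;s=sensors.sense();print(s['wrist_torque'],s['tcp_rot'])"
```

```text
turn [-4.000e-04  3.000e-04 -5.105e-01] shift [ 0.0004  0.0005 -0.0001] pos [425.2 213.   96.3] F [-0.3 -3.2 -2.9] g 59.2 op 0.29 t 13.47
[-0.79192736 -0.12059364 -0.01816057] [-3.14128361e+00  4.04439029e-04  1.93291907e+00]
```

To row units: -0.3 rad is -0.191.

Request:
move_arm:
  motion:
    - [0,0,-0.0318,0,0,0,0.015]
    - [0,0,-0.0637,0,0,0,0.015]
    - [0,0,-0.0955,0,0,0,0.015]
    - [0,0,-0.1273,0,0,0,0.015]
    - [0,0,-0.1592,0,0,0,0.015]
    - [0,0,-0.191,0,0,0,0.015]

```text
clock: 14.22
eef_pos: [424.8, 212.6, 96.2]
tcp_rot: [-3.14, 0.0, 2.233]
contact_force: [-0.3, -5.6, -3.0]
opening: 0.289
grasp_force: 59.6
```

```bash
python3 - <<'E'
from h import *
go(425.5,213.5,96.4,140)
from rig import sensors,grab_frame;s=sensors.sense();print(s['wrist_torque'],s['tcp_rot'])
p,d=grab_frame("side");np.savez("side4.npz",p=p,d=d);cv2.imwrite("pics/s5.png",cv2.resize(p[150:240,260:350],None,fx=6,fy=6,interpolation=cv2.INTER_CUBIC)[...,::-1])
E
```

```text
turn [-1.600e-03  2.000e-04 -2.109e-01] shift [ 0.0003  0.0011 -0.0002] pos [424.8 212.6  96.2] F [-0.3 -5.6 -3. ] g 59.6 op 0.289 t 14.22
[-1.14043824 -0.04833398 -0.12645279] [-3.14005324e+00  3.70412751e-04  2.23259127e+00]
```

View pics/s5.png

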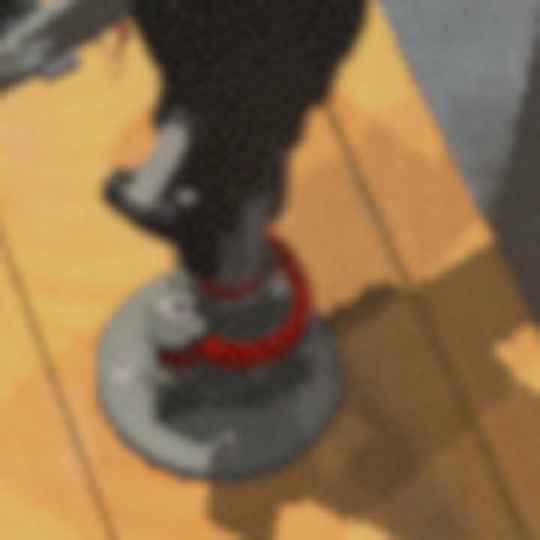

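The lever ring has begun to swing: its right edge moved from crop x 320 to 310, and the band is still at the rim (230,292). Continuing.

To row units: -0.2 rad is -0.1273.

Request:
move_arm:
  motion:
    - [0,0,-0.0255,0,0,0,0.015]
    - [0,0,-0.0509,0,0,0,0.015]
    - [0,0,-0.0764,0,0,0,0.015]
    - [0,0,-0.1019,0,0,0,0.015]
    - [0,0,-0.1273,0,0,0,0.015]
    - [0,0,-0.1273,0,0,0,0.015]

```text
clock: 15.02
eef_pos: [424.8, 212.2, 96.1]
tcp_rot: [-3.14, 0.0, 2.432]
contact_force: [1.1, -6.9, -3.5]
opening: 0.287
grasp_force: 59.3
```

```bash
python3 - <<'E'
from h import *
go(425.5,213.5,96.4,140)
from rig import sensors;s=sensors.sense();print(s['wrist_torque'],s['tcp_rot'])
E
```

```text
turn [-0.0021  0.0004 -0.0116] shift [ 0.0003  0.0014 -0.0003] pos [424.8 212.2  96.1] F [ 1.1 -6.9 -3.5] g 59.3 op 0.287 t 15.03
[-1.55641178 -0.20285259 -0.00298465] [-3.13951602e+00  4.07894939e-04  2.43185848e+00]
```

To row units: -0.0008 m is -0.0013, -0.0007 m is -0.0012, -0.16 rad is -0.1019.

Request:
move_arm:
  motion:
    - [0,0,-0.0255,-0.0008,-0.0008,0,0.015]
    - [0,0,-0.0509,-0.0012,-0.0013,0,0.015]
    - [0,0,-0.0764,-0.0012,-0.0013,0,0.015]
    - [0,0,-0.1019,-0.0012,-0.0013,0,0.015]
    - [0,0,-0.1019,-0.0012,-0.0013,0,0.015]

```text
clock: 15.65
eef_pos: [424.9, 211.7, 96.2]
tcp_rot: [-3.14, -0.0, 2.591]
contact_force: [0.4, -5.2, -3.3]
opening: 0.286
grasp_force: 59.4
```

```bash
python3 - <<'E'
from h import *
go(425.5,213.5,96.4,150)
from rig import sensors,grab_frame;s=sensors.sense();print(s['wrist_torque'],s['tcp_rot'])
p,d=grab_frame("side");np.savez("side5.npz",p=p,d=d);cv2.imwrite("pics/s6.png",cv2.resize(p[150:240,260:350],None,fx=6,fy=6,interpolation=cv2.INTER_CUBIC)[...,::-1])
E
```

```text
turn [-0.0012 -0.0002 -0.0273] shift [ 0.0004  0.0019 -0.0002] pos [424.9 211.7  96.2] F [ 0.4 -5.2 -3.3] g 59.4 op 0.286 t 15.65
[-1.10771621 -0.02659713 -0.04897706] [-3.14040963e+00 -1.87520664e-04  2.59069637e+00]
```

View pics/s6.png

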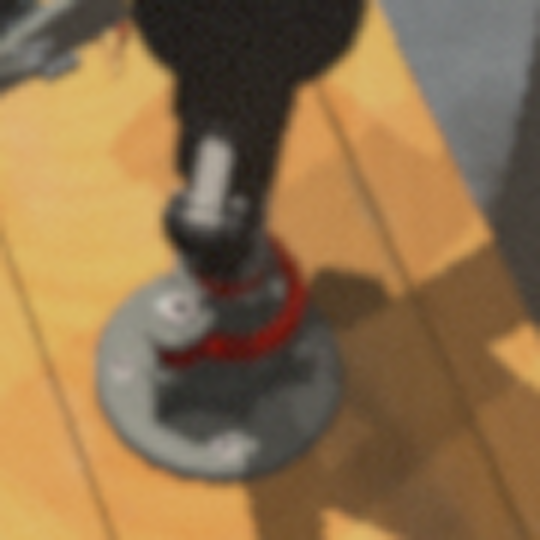

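The lever is partway round: ring bottom edge at crop y 362, was 375. The band is still at the rim at (230,287). There is no stop torque yet, so I'll go on.

To row units: -0.16 rad is -0.1019.

Request:
move_arm:
  motion:
    - [0,0,-0.0255,0,0,0,0.015]
    - [0,0,-0.0509,0,0,0,0.015]
    - [0,0,-0.0764,0,0,0,0.015]
    - [0,0,-0.1019,0,0,0,0.015]
    - [0,0,-0.1019,0,0,0,0.015]

```text
clock: 16.32
eef_pos: [424.9, 211.7, 96.2]
tcp_rot: [-3.14, -0.0, 2.751]
contact_force: [0.5, -5.3, -2.6]
opening: 0.289
grasp_force: 59.5
```

```bash
python3 - <<'E'
from h import *
go(425.5,213.5,96.4,150)
from rig import sensors,grab_frame;s=sensors.sense();print(s['wrist_torque'],s['tcp_rot'])
p,d=grab_frame("top");cv2.imwrite("pics/t6.png",cv2.resize(p[180:280,240:340],None,fx=5,fy=5,interpolation=cv2.INTER_CUBIC)[...,::-1])
q=p.astype(int);m=(q[...,0]>90)&(q[...,1]<70)&(q[...,2]<70);m[:, :250]=0;m[:,330:]=0;print(np.argwhere(m).min(0) if m.any() else 0,m.sum())
E
```

```text
turn [-0.0011 -0.0002  0.1325] shift [ 0.0002  0.0019 -0.0002] pos [424.9 211.7  96.2] F [ 0.5 -5.3 -2.6] g 59.5 op 0.289 t 16.32
[-1.19662149 -0.0695537  -0.03612314] [-3.14047975e+00 -3.16226961e-04  2.75052867e+00]
[ 25 251] 44
```

```bash
python3 - <<'E'
from h import *
from rig import grab_frame
np.set_printoptions(precision=1,suppress=True)
p,d=grab_frame("side");np.savez("side6.npz",p=p,d=d)
for k in (0,3,4,5,6):
    f=np.load(f"side{k}.npz");P=f["p"].astype(int);W=cloud("side",f["d"])
    m=(P[...,0]>60)&(P[...,0]>2.2*P[...,1])&(P[...,0]>2.2*P[...,2])&(np.hypot(W[...,0]-425,W[...,1]-213)<60)&(W[...,2]>35)
    w=W[m]-[425,213,0]
    lo=w[w[:,2]<72];hi=w[w[:,2]>88]
    a=np.degrees(np.arctan2(lo[:,1],lo[:,0])); i=np.argmax(np.hypot(lo[:,0]-23,lo[:,1]-7))
    print(k,len(w),"ring mean",lo.mean(0),"far from pivot",lo[i],"ang",np.percentile(a%360,[5,50,95]),"xmin,ymax",lo[:,0].min(),lo[:,1].max(),"hi",len(hi),hi.mean(0) if len(hi) else "")
    for b in range(0,360,30):
        s=lo[(a%360>=b)&(a%360<b+30)]
        if len(s)>2: print("  ",b,len(s),"r %.1f z %.1f"%(np.hypot(s[:,0],s[:,1]).mean(),s[:,2].mean()),end="")
    print()
E
```

```text
0 167 ring mean [-5.  23.4 64.5] far from pivot [-28.7   4.6  66. ] ang [ 44.3  98.6 186.2] xmin,ymax -28.663327241650506 36.3239090797523 hi 27 [-19.1 -15.9 113.7]
   30 21 r 28.3 z 62.2   60 36 r 32.0 z 64.5   90 33 r 33.6 z 64.3   120 21 r 32.5 z 66.3   150 16 r 27.6 z 65.8   180 9 r 26.1 z 64.6
3 118 ring mean [-3.1 24.9 65.1] far from pivot [-27.8   6.9  65.9] ang [ 43.6  93.9 169.3] xmin,ymax -27.804038946417222 37.784690863027436 hi 0 
   30 21 r 28.6 z 62.5   60 33 r 31.8 z 65.2   90 29 r 34.6 z 65.5   120 18 r 32.2 z 66.8   150 13 r 27.7 z 66.8   180 3 r 25.3 z 65.3
4 109 ring mean [-1.9 20.3 64.3] far from pivot [-26.3  -1.1  62.9] ang [ 38.3  92.2 181. ] xmin,ymax -26.767967309593928 30.28550221424325 hi 0 
   30 22 r 26.6 z 60.8   60 27 r 27.0 z 64.5   90 25 r 28.3 z 65.3   120 18 r 27.4 z 66.4   150 9 r 25.1 z 66.4   180 6 r 24.5 z 65.7
5 100 ring mean [-1.7 18.6 64.2] far from pivot [-23.4  -6.3  64.7] ang [ 37.   94.8 172. ] xmin,ymax -24.765309075625055 27.654962517950423 hi 0 
   30 19 r 26.3 z 60.6   60 24 r 24.7 z 64.8   90 20 r 24.9 z 64.5   120 18 r 24.7 z 66.7   150 10 r 23.8 z 65.7   180 3 r 23.9 z 65.1
6 93 ring mean [-2.7 17.2 64.5] far from pivot [-26.3   5.1  63.9] ang [ 38.7  98.  176.7] xmin,ymax -26.285857721803723 25.07576737308375 hi 0 
   30 19 r 26.2 z 62.2   60 20 r 22.3 z 63.6   90 20 r 23.6 z 65.0   120 15 r 23.4 z 66.0   150 13 r 23.3 z 66.2   180 3 r 22.1 z 67.0
```

The ring tracks well. Its reach beyond the axis has shrunk from 37 to 30 to 27.7 to 25 mm, and the full 0.5 rad stroke is about 12.5 mm, so the lever is nearly shut. I'll make small steps until the stop is felt.

To row units: -0.03 rad is -0.0191.

Request:
move_arm:
  motion:
    - [0,0,-0.0191,0,0,0,0.015]
    - [0,0,-0.0382,0,0,0,0.015]
    - [0,0,-0.0573,0,0,0,0.015]
    - [0,0,-0.0573,0,0,0,0.015]

```text
clock: 16.92
eef_pos: [424.5, 211.9, 96.2]
tcp_rot: [-3.141, -0.001, 2.84]
contact_force: [-3.0, -4.4, 0.1]
opening: 0.291
grasp_force: 65.0
```

```bash
cat > lev.py <<'E'
from h import *
from rig import grab_frame,sensors
go(425.5,213.5,96.4,150)
s=sensors.sense();print(np.round(s['wrist_torque'],3),np.round(s['tcp_rot'],4),np.round(s['joint_efforts'],2))
ym=[];r9=[]
for _ in range(3):
    P,d=grab_frame("side");P=P.astype(int);W=cloud("side",d)
    m=(P[...,0]>60)&(P[...,0]>2.2*P[...,1])&(P[...,0]>2.2*P[...,2])&(np.hypot(W[...,0]-425,W[...,1]-213)<60)&(W[...,2]>35)&(W[...,2]<72)
    w=W[m]-[425,213,0];a=np.degrees(np.arctan2(w[:,1],w[:,0]))
    ym.append(w[:,1].max());r9.append(np.hypot(*w[(a>60)&(a<130)][:,:2].T).mean())
print("ymax",np.round(ym,1),"r90",np.round(r9,1))
E
python3 lev.py
```

```text
turn [-0.001  -0.0011  0.2222] shift [-0.0005  0.0018 -0.0002] pos [424.5 211.9  96.2] F [-3.  -4.4  0.1] g 65.0 op 0.291 t 16.93
[-1.117  0.095 -0.498] [-3.1408e+00 -1.2000e-03  2.8402e+00] [  1.45 -48.05 -27.46   0.54  -1.43  -0.69]
ymax [25.9 25.3 25.7] r90 [23.1 22.8 23. ]
```

To row units: -0.05 rad is -0.0318.

Request:
move_arm:
  motion:
    - [0,0,-0.0191,0,0,0,0.015]
    - [0,0,-0.0318,0,0,0,0.015]
    - [0,0,-0.0318,0,0,0,0.015]
    - [0,0,-0.0318,0,0,0,0.015]

```text
clock: 17.58
eef_pos: [423.9, 212.4, 96.2]
tcp_rot: [-3.141, -0.003, 2.889]
contact_force: [-7.0, -1.4, 2.7]
opening: 0.288
grasp_force: 68.2
```

```bash
python3 lev.py
```

```text
turn [-0.0006 -0.0025  0.2711] shift [-0.0013  0.0014 -0.0002] pos [423.9 212.4  96.2] F [-7.  -1.4  2.7] g 68.2 op 0.288 t 17.57
[-0.392  0.773 -0.615] [-3.1413e+00 -2.5000e-03  2.8891e+00] [ -0.86 -47.35 -27.79  -0.8   -1.91  -0.62]
ymax [25.9 24.3 24.8] r90 [23.  22.8 23.1]
```

The resisting torque has risen to 0.6 N m and the ring has stopped moving. I'll check the lever angle from the ring's circle centre, comparing the open frame with now.

```bash
cat > ang.py <<'E'
from h import *
from rig import grab_frame
from scipy.optimize import least_squares
np.set_printoptions(precision=2,suppress=True)
def ring(P,d):
    P=P.astype(int);W=cloud("side",d)
    m=(P[...,0]>60)&(P[...,0]>2.2*P[...,1])&(P[...,0]>2.2*P[...,2])&(np.hypot(W[...,0]-426,W[...,1]-212)<42)&(W[...,2]>55)&(W[...,2]<72)
    w=W[m][:,:2]-[426,212];a=np.degrees(np.arctan2(w[:,1],w[:,0]))%360
    return w[(a>62)&(a<200)]
sets={k:ring(*[np.load(f"side{k}.npz")[x] for x in "pd"]) for k in (0,3,4,5,6)}
sets["now"]=np.vstack([ring(*grab_frame("side")) for _ in range(4)])
ks=list(sets)
def res(x): return np.concatenate([np.hypot(*(sets[k]-x[1+2*i:3+2*i]).T)-x[0] for i,k in enumerate(ks)])
s=least_squares(res,np.r_[23,np.zeros(2*len(ks))],loss="soft_l1");print("R",s.x[0])
for i,k in enumerate(ks):
    c=s.x[1+2*i:3+2*i];print(k,c,"moved %.1f"%np.hypot(*(c-s.x[1:3])),len(sets[k]))
E
python3 ang.py
```

```text
R 23.347935441002168
0 [-4.66 11.79] moved 0.0 114
3 [-4.47 11.91] moved 0.2 96
4 [-2.62  5.7 ] moved 6.4 86
5 [-1.5   2.83] moved 9.5 76
6 [-1.03  1.15] moved 11.2 71
now [-0.76  0.68] moved 11.8 254
```

The ring centre has moved 11.8 mm of the 11.9 mm expected for the full stroke, so the lever is at its stop. One last look at the band height.

```bash
python3 - <<'E'
from h import *
from rig import grab_frame
p,d=grab_frame("side");cv2.imwrite("pics/s9.png",cv2.resize(p[150:240,260:350],None,fx=6,fy=6,interpolation=cv2.INTER_CUBIC)[...,::-1])
def band(P,d):
    P=P.astype(int);W=cloud("side",d);m=(P[...,0]>55)&(P[...,0]>1.6*P[...,1])&(np.hypot(W[...,0]-427,W[...,1]-212)<15.5)&(W[...,2]>72)&(W[...,2]<92)&(W[...,1]>214)
    return m.sum(),np.round(W[m].mean(0),1),round(float(np.percentile(W[m][:,2],90)),1)
f=np.load("side3.npz");print(band(f["p"],f["d"]));print(band(p,d))
E
```

```text
(np.int64(17), array([430.4, 221.7,  81. ]), 83.5)
(np.int64(19), array([429.6, 221.7,  82.2]), 85.5)
```

View pics/s9.png

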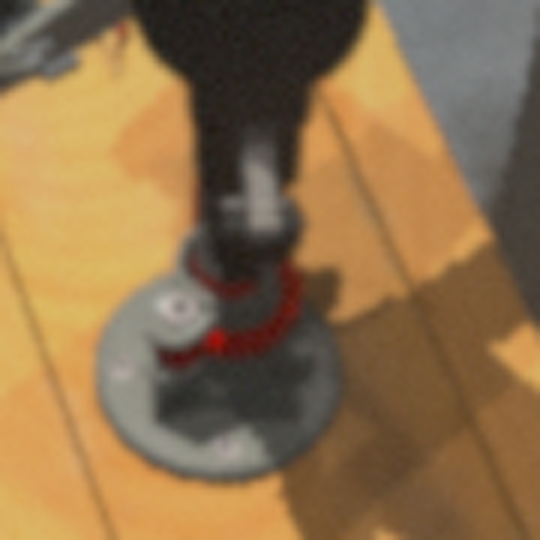

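The band is still at the rim at crop (225,287), and the tab shows red at (197,210) with the finger against it on its closing side. Handing in.

```bash
python3 -c "
from h import *
from rig import order
go(425.5,213.5,96.4,150)
print(order.sign_off())"
```

```text
turn [-0.0007 -0.0025  0.2712] shift [-0.0013  0.0014 -0.0002] pos [423.9 212.4  96.2] F [-7.   0.2  1.8] g 68.1 op 0.292 t 17.98
the job is handed in; nothing more can be done
None
```

I handed the job in at 18.0 s with the gripper still holding the post, the red band at the rim and the cam lever at its stop by my camera and torque readings; sign-off returned no verdict.

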